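# Lock the lid of the cold-brew tank

### The job

The cold-brew tank has been filled and its lid has to be locked. Press the black winged collar down against its spring and turn it clockwise, seen from above, until its pointer is at the raised locked bar and the collar springs back up into its locked notch, then let go. Do not force the collar sideways while a notch still holds it, and leave the other things on the counter where they stand.

Things in the scene. Friction and masses are not known exactly. Their poses are not given: they have to be found in the camera images.
- notches: The hidden notched bayonet ring inside the drum that catches the collar; fixed to the drum, out of sight and reach. Origin: the centre of the drum's underside on the counter.
- axis_top (a point): Full, heavy cold-brew tank, fixed: an upright steel drum 230 mm across with a tap, its flat shoulder 150 mm above the counter. The point is the drum's centre at shoulder height, on the collar's vertical axis. Above it sit the lid and the black lock collar: a captive ring 172 mm across, 106 mm inside, 14 mm thick, its flat top 36 mm above the shoulder when up.
- wing_a (a point): One of two like upright wings on the collar, 90 degrees counter-clockwise (from above) of the pointer: a radial plate 40 mm long (50 to 90 mm from the axis), 14 mm thick in the direction of turning, 40 mm above the ring's top. The point: 70 mm from the axis, 21 mm below the wing's top, 19 mm above the ring's top, 55 mm above the shoulder when up. To be pinched from above across its thickness.
- wing_b (a point): The second wing, opposite the first, 90 degrees clockwise of the pointer; same size and point. Apart from the wings nothing on ring or lid is taller than 10 mm above the ring's top.
- pointer (a point): Tip of the collar's pointer, a 12 mm wide nose that sticks out of the ring's rim to 98 mm from the axis.
- open_mark (a point): Round dark stud, 12 mm wide, on the drum's shoulder 106 mm from the axis: the pointer is within 15 degrees of it while the lid is open. The point is its top.
- locked_mark (a point): Dark raised bar, 10 mm wide and 16 mm long, on the shoulder 109 mm from the axis and running on down the drum's side: the locked mark. The point is its top.
- collar (a joint): Turn of the collar, rad, growing clockwise from above: 0 with the pointer at the open stud, 2.5 at the locked bar, hard stops at -0.30 and 2.55; friction 0.12 Nm. When up it is caught in the open notch (below 0.31) or the locked notch (2.45 to 2.55). Between them it turns only while pressed down; let go there, it stays, held down by the bayonet, so a second grasp can go on.
- lid (a joint): How far collar and lid together are pressed down, m: 0 up (in a notch), 0.014 needed to turn, 0.016 at the firm stop. A spring pushes it up: about 6 N to start, 13 N at the stop; it pops up by itself when let go at a notch.
- cup: Bystander: white ceramic mug, 84 mm wide, 62 mm tall. Origin: underside.
- pitcher: Bystander: steel milk pitcher with handle, 84 mm wide, 105 mm tall. Origin: underside.
- bottle: Bystander: amber glass bottle, 68 mm wide, 210 mm tall. Origin: underside.
- tamper: Bystander: dark steel tamper, 58 mm wide, 88 mm tall. Origin: underside.
- jar: Bystander: glass jar with steel cap, 100 mm wide, 140 mm tall. Origin: underside.
- cups: Bystander: stack of paper cups, 84 mm wide, 188 mm tall. Origin: underside.
- portafilter: Bystander: steel filter holder lying with its black handle, 210 mm long, 36 mm tall. Origin: underside of its round head.

How it is judged:
By the outcome, as a careful person would: the job done as asked, in the order asked, and still so for the second after the job is handed in, with the robot touching nothing.
It also fails if it takes over 58 s, if anything falls off the work surface, if the arm or the gripper's body presses on something with over 40 N, if the wrist force passes 120 N, or if a joint passes its speed limit or range.

### The arm

A 7-joint arm with a two-finger parallel gripper is mounted at the origin on the work surface. World frame = base frame: x ahead of the robot, y to its left, z up, the work surface at z = 0. Lengths are in m, angles in rad, forces in N, time in s.
With the tool pointing down it reaches from about 0.35 to 0.9 m from the base axis. Payload 7.2 kg.
Tool frame: the origin (TCP) lies at the very end of the fingers, on their centre line; the grasp point (between the pads) lies robot.grasp_offset behind it (robot.grasp_offset is the distance from the TCP to the grasp point, in m); z points along the fingers, y is the line along which they close (so a half turn about z gives the same grasp; the last joint's range is limited). The gripper opens to 85 mm and grips with 20 to 120 N. Pads are 22 mm wide; open, the fingers measure 114 mm over their backs; the gripper's body (76 mm by 85 mm) begins 54 mm behind the grasp point. The pads swing forward as they close: fully open they stand 13 mm farther back than shut.
Start: joints at [1.281, 0.411, -0.013, 1.596, 0.006, 1.134, -0.082], TCP at [0.137, -0.61, 0.231] pointing down, gripper open.
Joint ranges: [-2.95, 2.95], [-0.29, 1.99], [-1.47, 1.44], [0.14, 2.54], [-1.03, 4.17], [0.13, 1.85], [-2.86, 2.86]. Speed limits (rad/s): [2.39, 2.39, 3.01, 3.01, 3.14, 3.14, 3.14].

### API

Orientations are given as a unit quaternion [w, x, y, z].
In Python, from station import robot gives the robot as it stands. The module is installed in compiled form; this text tells all that it offers.
- The arm moves only by the tool play_rows, never from a script. Its argument "deltas" is a list of rows, each a list of 5 numbers: the finger opening in cm, from 0 to 8.54, then the shift along the tool's x, y, z in cm, then the turn about the tool's z in rad. A call has 1 to 8 rows; each row shifts and turns the commanded pose from where the row before left it, along the tool's axes as they then stand; what a row does not reach is not made up. A row lasts 1/12 s, in which the tool goes at most 41.7 mm and 7.16 degrees, less where a joint would pass 70% of its speed; a pose out of reach is approached as far as the arm can. A call with a gripper value outside its range is refused whole. The fingers move at their own pace and stop on an object; "force" is the grip in N (left out, the last holds). Time passes only in rows, so rows that do not move let the fingers close. It gives the time, the measured TCP pose, the force, the opening and the grip force at its end, in the units of the state.
- robot.observe(): the state, without advancing time (a new reading comes with each control period).
- robot.grab_frame(name): name is "side" or "top"; returns the picture (384x512x3 uint8, red, green, blue); there is no depth.
- robot.get_calibration(name): a dict with "fx", "fy", "cx", "cy" (pixels), "xyz" and "rotation" of the camera in the world. Camera axes: x right, y down, z forward; pixel columns grow to the right and rows downward; lengths in m; the calibration is good to about 2 mm. A picture is of the moment at which its call begins. get_calibration takes no time and is no camera call.
- robot.job_done(): hands the job in; it is judged then, once.
Trained networks look in the newest picture that a camera, given by its name, has taken for a name from the list of things; names that differ only in an ending like _2 or _b are one class to them, and where a whole thing is asked for, a point or a joint stands for the part that bears it (a point fixed in the world has none). Each returns a list of dicts, best first, with "score" (0 to 1); they miss things now and then, are a little off and sometimes report something else, mostly with a low value. They report only what shows in the picture. A call takes as long as a camera call.
- robot.look_for(target, camera): "location" ([x, y, z] in m, in world coordinates, good to about 4 mm: the middle of the surface that is visible of it).
- robot.tip_of(target, camera): "location" ([x, y, z] in m, in world coordinates, good to about 4 mm: a listed point, or the origin of a listed thing).
The state is a dict: "time": time; "joints": joint angles; "qvel": joint speeds; "joint_efforts": joint torques, N m; "position": TCP position; "tool_rot": TCP orientation; "ft_force": force on the tool from outside, world axes, zero at the start; "ft_torque": the same for the moment, N m; "width": opening from 0.0 (shut) to 1.0 (fully open); "grip_force": force on a finger pad.
Only numpy, scipy, OpenCV 4.12 (cv2) and the standard library are available. Lean on these libraries where they do the work, as an engineer would, in place of code of your own. Each camera call takes 0.05 s, during which the arm holds its last target. There are 200 camera calls.

## Working session

There is one attempt and no reset: what is moved stays moved. The work goes in short steps, Python scripts to look and compute and a tool call to move; the robot and the scene stay as the last step left them, time stands still between calls to the robot, and variables do not carry over. Pictures are saved under pics/ and viewed, at most 10 in all, crops included, and the job is handed in when it is done.

Besides the shell and the picture viewer there is one more tool, called after ">>>" in YAML: its name, and indented under it one key for each argument. play_rows: Moves the arm, as the interface text tells. Its arguments: {"type":"object","properties":{"deltas":{"type":"array","items":{"type":"array","items":{"type":"number"}}},"force":{"type":"number"}},"required":["deltas"]}

```bash
mkdir -p pics; python3 - <<'E'
from station import robot
import cv2
o=robot.observe(); print(o, robot.grasp_offset)
for c in("top","side"):
    cv2.imwrite(f"pics/{c}0.png",robot.grab_frame(c)[:,:,::-1]); print(c,robot.get_calibration(c))
    for t in("axis_top","wing_a","pointer","open_mark","locked_mark"):
        print(t,[(d["location"],d["score"]) for d in robot.tip_of(t,c)][:3])
E
```

```text
{'time': 0.0, 'joints': array([ 1.28077369,  0.41192139, -0.01273221,  1.59705001,  0.00560933,
        1.1342832 , -0.0821722 ]), 'qvel': array([-5.43513316e-04, -1.73746857e-04,  7.79071428e-04,  2.39627104e-04,
       -3.85719553e-04, -7.66460769e-05,  2.28932001e-04]), 'joint_efforts': array([-5.26856475e-04, -6.00635648e+01,  6.82403035e-01, -2.99404711e+01,
        1.38559373e-02,  1.08297105e-02, -1.20328264e-05]), 'position': array([ 0.13736434, -0.60921073,  0.23043713]), 'tool_rot': array([-7.99673322e-04,  9.93851166e-01,  1.10721263e-01, -1.47208351e-04]), 'ft_force': array([0.0984769 , 0.53399534, 0.68441599]), 'ft_torque': array([-0.02178791, -0.01891272,  0.03212076]), 'grip_force': 0.0, 'width': 1.0030114010058495} 0.0187
top {'fx': 372.2673037953751, 'fy': 372.2673037953751, 'cx': 257.59117449837265, 'cy': 189.8001445716868, 'xyz': array([ 0.25190708, -0.00495745,  1.55760078]), 'rotation': array([ 0.0723579 , -0.69435023,  0.71224574, -0.07313068])}
axis_top [([0.5355, 0.0717, 0.146], 0.83)]
wing_a [([0.5454, 0.0034, 0.2038], 0.97), ([0.5278, 0.1431, 0.209], 0.75)]
pointer [([0.4386, 0.0582, 0.1806], 0.69), ([0.5451, 0.0049, 0.2042], 0.32)]
open_mark [([0.434, 0.0684, 0.1578], 0.88)]
locked_mark [([0.6186, 0.1429, 0.1636], 0.64)]
side {'fx': 373.23348214400204, 'fy': 373.23348214400204, 'cx': 257.1806318315214, 'cy': 186.451152939147, 'xyz': array([ 0.15410335, -0.12669537,  1.26110575]), 'rotation': array([-0.15220031,  0.80220201, -0.56699339,  0.10874509])}
axis_top [([0.5303, 0.0753, 0.1516], 0.78)]
wing_a [([0.5477, 0.0026, 0.2034], 0.83), ([0.5228, 0.1431, 0.2083], 0.58)]
pointer [([0.4343, 0.0586, 0.1862], 0.61)]
open_mark [([0.432, 0.0683, 0.1566], 0.84)]
locked_mark [([0.6239, 0.1426, 0.163], 0.61)]
```

View pics/top0.png

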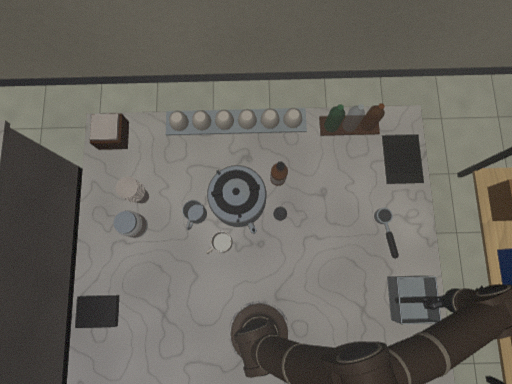

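View pics/side0.png

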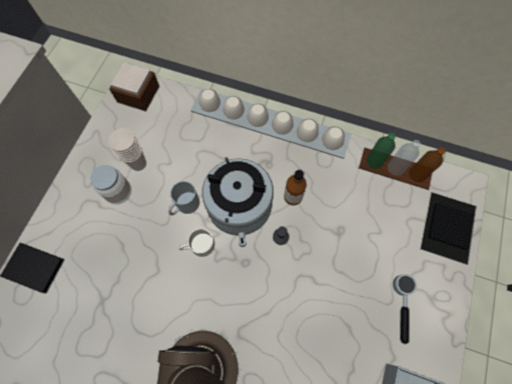

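```bash
python3 - <<'E'
from station import robot
for t in("cup","pitcher","bottle","tamper","jar","cups","portafilter"):
    print(t,[(d["location"],d["score"]) for d in robot.tip_of(t,"top")][:2])
E
```

```text
cup [([0.3601, 0.1432, 0.0019], 0.74), ([0.4325, 0.0681, 0.1586], 0.59)]
pitcher [([0.4834, 0.2532, 0.005], 0.89), ([0.3584, 0.1437, 0.0006], 0.33)]
bottle []
tamper [([0.4715, -0.0987, 0.0008], 0.67)]
jar [([0.3602, 0.139, -0.0027], 0.75), ([0.4366, 0.5059, -0.0027], 0.6)]
cups [([0.5644, 0.483, -0.0028], 0.65)]
portafilter [([0.45, -0.5275, 0.0039], 0.95), ([0.5601, 0.4844, -0.0022], 0.49)]
```

Top view: the collar is centred at about (236,194) px, with wings left and right and the pointer towards the robot; the bottle stands at (279,172). In the side view the collar is at (237,186), the pointer near (229,218), the tap at (242,238) and the mug at (202,243). The two cameras agree:

- The axis is at about (0.5345, 0.073).
- The pointer is at 188.5°, so q≈-0.10, and the locked bar is at about 39°.
- Wing_b is at about (0.524, 0.142, 0.205).

A single grasp of wing_b along the far side fits within the range of joint 7.

>>> play_rows:
  deltas:
    - [5,0,0,-1,-0.12]
    - [5,0,0,-1,-0.12]
    - [5,0,0,-1,-0.12]
    - [5,0,0,-1,-0.12]
    - [5,0,0,-1,-0.12]
    - [5,0,0,-1,-0.12]
    - [5,0,0,-1,-0.12]
    - [5,0,0,-1,-0.12]

```text
time: 1.62
position: [0.1374, -0.6097, 0.3118]
tool_rot: [0.0, 0.829, 0.56, -0.0]
ft_force: [0.2, -0.3, -0.3]
width: 0.587
grip_force: 0.0
```

>>> play_rows:
  deltas:
    - [5,0,0,0,-0.12]
    - [5,0,0,0,-0.12]
    - [5,0,0,0,-0.12]
    - [5,0,0,0,-0.12]
    - [5,0,0,0,-0.02]
    - [5,0,0,0,0]

```text
time: 2.12
position: [0.1373, -0.6097, 0.3112]
tool_rot: [0.0, 0.668, 0.745, 0.0]
ft_force: [-0.1, -0.1, 1.0]
width: 0.584
grip_force: 0.0
```

```bash
cat > h.py <<'E'
from station import robot
import numpy as np
from scipy.spatial.transform import Rotation as R
def st(target=None):
    o=robot.observe(); w,x,y,z=o["tool_rot"]; r=R.from_quat([x,y,z,w]); M=r.as_matrix()
    print("t",round(o["time"],2),"p",o["position"].round(4),"xang",np.degrees(np.arctan2(M[1,0],M[0,0])).round(1),"down",M[:,2].round(3),
     "j",o["joints"].round(2),"F",o["ft_force"].round(1),"T",o["ft_torque"].round(2),"w",round(o["width"],3),"g",round(o["grip_force"],1))
    if target is not None: print("tool shift cm",(M.T@(np.array(target)-o["position"])*100).round(2))
E
python3 -c "
from h import *; st([.524,.142,.300])"
```

```text
t 2.12 p [ 0.1373 -0.6097  0.3112] xang 96.2 down [ 0.  0. -1.] j [ 1.47  0.38 -0.28  1.47  0.11  1.31  1.29] F [-0.1 -0.1  1. ] T [-0.01 -0.03  0.02] w 0.584 g 0.0
tool shift cm [70.52 46.61  1.14]
```

>>> play_rows:
  deltas:
    - [5,2.94,1.94,0,0]
    - [5,2.94,1.94,0,0]
    - [5,2.94,1.94,0,0]
    - [5,2.94,1.94,0,0]
    - [5,2.94,1.94,0,0]
    - [5,2.94,1.94,0,0]
    - [5,2.94,1.94,0,0]
    - [5,2.94,1.94,0,0]

```text
time: 2.78
position: [0.2662, -0.3571, 0.3115]
tool_rot: [0.0, 0.668, 0.744, -0.0]
ft_force: [0.1, -0.7, -0.0]
width: 0.583
grip_force: 0.0
```

>>> play_rows:
  deltas:
    - [5,2.94,1.94,0,0]
    - [5,2.94,1.94,0,0]
    - [5,2.94,1.94,0,0]
    - [5,2.94,1.94,0,0]
    - [5,2.94,1.94,0,0]
    - [5,2.94,1.94,0,0]
    - [5,2.94,1.94,0,0]
    - [5,2.94,1.94,0,0]

```text
time: 3.45
position: [0.3943, -0.1061, 0.3117]
tool_rot: [0.001, 0.668, 0.744, -0.0]
ft_force: [0.4, -1.1, -0.2]
width: 0.587
grip_force: 0.0
```

>>> play_rows:
  deltas:
    - [5,2.94,1.94,0,0]
    - [5,2.94,1.94,0,0]
    - [5,2.94,1.94,0,0]
    - [5,2.94,1.94,0,0]
    - [5,2.94,1.94,0,0]
    - [5,2.94,1.94,0,0]
    - [5,2.5,1.5,0,-0.04]
    - [5,0,0,0,0]

```text
time: 4.12
position: [0.503, 0.1131, 0.3114]
tool_rot: [-0.001, 0.65, 0.76, 0.002]
ft_force: [-1.1, 0.6, 0.0]
width: 0.579
grip_force: 0.0
```

```bash
python3 - <<'E'
from h import *
import cv2
st([.524,.142,.25])
im=robot.grab_frame("side"); print([(d["location"],d["score"]) for d in robot.tip_of("wing_b","side")])
print([(d["location"],d["score"]) for d in robot.tip_of("pointer","side")])
cv2.imwrite("pics/s1.png",cv2.resize(im[100:290,140:380,::-1],None,fx=3,fy=3,interpolation=cv2.INTER_CUBIC))
E
```

```text
t 4.12 p [0.503  0.1131 0.3114] xang 98.9 down [ 0.001  0.004 -1.   ] j [ 0.48  0.29 -0.97  1.7   0.25  1.28 -0.39] F [-1.1  0.6  0. ] T [-0.03  0.12 -0.05] w 0.579 g 0.0
tool shift cm [2.5  2.52 6.15]
[([0.5459, 0.0059, 0.2022], 0.88)]
[]
```

View pics/s1.png

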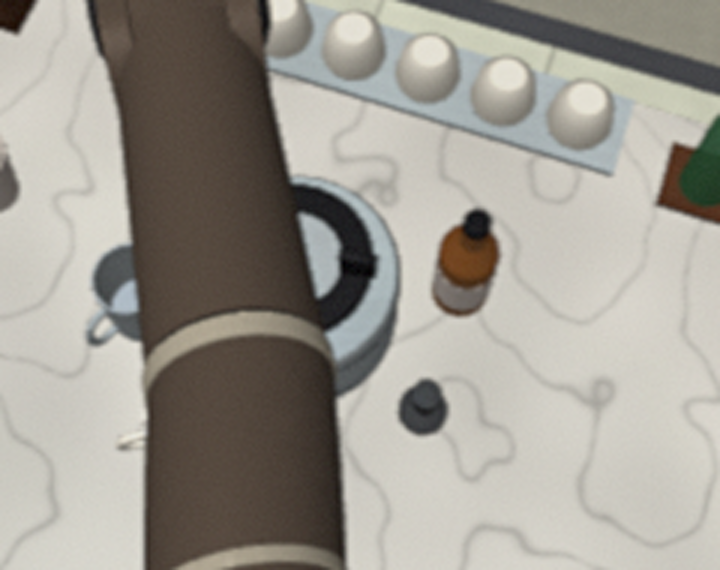

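The arm hides wing_b in the picture; wing_a is at about (356,262) px in the crop and its reading hasn't changed. I take wing_b by symmetry as (0.524, 0.142) and descend.

>>> play_rows:
  deltas:
    - [5,0.83,0.84,0,0]
    - [5,0.83,0.84,0,0]
    - [5,0.83,0.84,0,0]
    - [5,0,0,2,0]
    - [5,0,0,2,0]
    - [5,0,0,1.5,0]
    - [5,0,0,0.5,0]
    - [5,0,0,0,0]

```text
time: 4.93
position: [0.5228, 0.1334, 0.2504]
tool_rot: [-0.0, 0.653, 0.757, -0.001]
ft_force: [0.5, 0.8, 0.6]
width: 0.587
grip_force: 0.0
```

```bash
python3 - <<'E'
from h import *
import cv2
st([.524,.142,.192])
im=robot.grab_frame("top"); print([(d["location"],d["score"]) for d in robot.tip_of("wing_b","top")])
cv2.imwrite("pics/t1.png",cv2.resize(im[130:260,160:320,::-1],None,fx=4,fy=4,interpolation=cv2.INTER_CUBIC))
E
```

```text
t 4.93 p [0.5228 0.1334 0.2504] xang 98.5 down [-0.002 -0.001 -1.   ] j [ 0.38  0.39 -0.93  1.73  0.34  1.19 -0.5 ] F [0.5 0.8 0.6] T [-0.01  0.    0.04] w 0.587 g 0.0
tool shift cm [0.84 0.26 5.84]
[([0.5443, 0.0064, 0.2038], 0.68), ([0.3611, 0.1401, -0.0024], 0.27)]
```

View pics/t1.png

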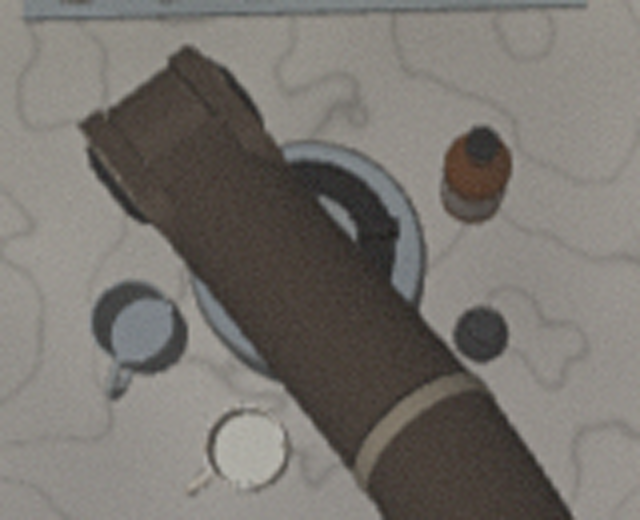

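The arm covers wing_b here too, and the bystanders are well clear (bottle at about (478,170) px in the crop, pitcher at (145,330)). I descend around the wing and close gently.

>>> play_rows:
  deltas:
    - [5,0.42,0.13,0.5,0]
    - [5,0.42,0.13,0.5,0]
    - [5,0,0,1.3,0]
    - [5,0,0,1.3,0]
    - [5,0,0,1.2,0]
    - [5,0,0,0.8,0]
    - [5,0,0,0,0]
    - [5,0,0,0,0]

```text
time: 5.7
position: [0.5243, 0.144, 0.1946]
tool_rot: [-0.001, 0.652, 0.759, -0.0]
ft_force: [0.4, 0.7, -0.0]
width: 0.585
grip_force: 0.0
```

```bash
python3 -c "
from h import *; st([.524,.142,.192])"
```

```text
t 5.7 p [0.5243 0.144  0.1946] xang 98.7 down [-0.001 -0.    -1.   ] j [ 0.33  0.46 -0.9   1.79  0.4   1.09 -0.56] F [ 0.4  0.7 -0. ] T [ 0.01  0.02 -0.03] w 0.585 g 0.0
tool shift cm [-0.19 -0.06  0.26]
```

>>> play_rows:
  deltas:
    - [3,0,0,0,0]
    - [2.4,0,0,0,0]
    - [2.2,0,0,0,0]
    - [2,0,0,0,0]
    - [1.8,0,0,0,0]
    - [1.8,0,0,0,0]
    - [1.8,0,0,0,0]
  force: 40

```text
time: 6.28
position: [0.5247, 0.144, 0.1954]
tool_rot: [0.0, 0.652, 0.758, 0.0]
ft_force: [-0.1, -0.4, 0.3]
width: 0.21
grip_force: 0.0
```

```bash
python3 -c "
from h import *; st()"
```

```text
t 6.28 p [0.5247 0.144  0.1954] xang 98.6 down [ 0. -0. -1.] j [ 0.33  0.46 -0.9   1.79  0.4   1.09 -0.56] F [-0.1 -0.4  0.3] T [ 0.01 -0.03  0.01] w 0.21 g 0.0
```

>>> play_rows:
  deltas:
    - [1,0,0,0,0]
    - [0.6,0,0,0,0]
    - [0.6,0,0,0,0]
    - [0.6,0,0,0,0]
  force: 60

```text
time: 6.62
position: [0.5248, 0.1441, 0.1955]
tool_rot: [0.0, 0.652, 0.758, 0.0]
ft_force: [-0.2, 0.0, 2.5]
width: 0.157
grip_force: 60.4
```

>>> play_rows:
  deltas:
    - [0.6,0,0,0.3,0]
    - [0.6,0,0,0.3,0]
    - [0.6,0,0,0.3,0]
    - [0.6,0,0,0.3,0]
    - [0.6,0,0,0.3,0]
    - [0.6,0,0,0.1,0]
    - [0.6,0,0,0,0]
    - [0.6,0,0,0,0]

```text
time: 7.28
position: [0.5249, 0.1442, 0.1805]
tool_rot: [0.001, 0.652, 0.758, 0.0]
ft_force: [-4.4, -0.8, 13.0]
width: 0.152
grip_force: 62.0
```

```bash
python3 -c "
from h import *; st()"
```

```text
t 7.28 p [0.5249 0.1442 0.1805] xang 98.6 down [ 0.001 -0.    -1.   ] j [ 0.32  0.47 -0.89  1.81  0.42  1.06 -0.58] F [-4.4 -0.8 13. ] T [-0.52  0.75 -0.06] w 0.152 g 62.0
```

>>> play_rows:
  deltas:
    - [0.6,0,0,0.1,0]
    - [0.6,0,0,0.1,0]
    - [0.6,0,0,0,0]
    - [0.6,0,0,0,0]

```text
time: 7.62
position: [0.5251, 0.1443, 0.1791]
tool_rot: [0.001, 0.652, 0.758, 0.0]
ft_force: [-4.4, -1.9, 17.1]
width: 0.152
grip_force: 62.9
```

>>> play_rows:
  deltas:
    - [0.6,-0.01,0.43,0,0.06]
    - [0.6,-0.01,0.43,0,0.06]
    - [0.6,-0.01,0.43,0,0.06]
    - [0.6,-0.02,0.43,0,0.06]
    - [0.6,0,0,0,0]
    - [0.6,0,0,0,0]

```text
time: 8.12
position: [0.5423, 0.1447, 0.1791]
tool_rot: [0.001, 0.738, 0.674, 0.0]
ft_force: [-3.9, -2.3, 16.1]
width: 0.155
grip_force: 62.7
```

```bash
cat >> h.py <<'E'
def arc(c=(.5345,.073)):
    st(); p=robot.observe()["position"][:2]-np.array(c); print("r",np.hypot(*p).round(4),"ang",np.degrees(np.arctan2(p[1],p[0])).round(1))
E
python3 -c "
from h import *; arc()"
```

```text
t 8.12 p [0.5423 0.1447 0.1791] xang 84.8 down [ 0.002 -0.001 -1.   ] j [ 0.27  0.48 -0.82  1.78  0.4   1.06 -0.79] F [-3.9 -2.3 16.1] T [-0.76  1.07 -0.35] w 0.155 g 62.7
r 0.0722 ang 83.8
```

>>> play_rows:
  deltas:
    - [0.6,-0.02,0.43,0,0.06]
    - [0.6,-0.01,0.43,0,0.06]
    - [0.6,-0.01,0.43,0,0.06]
    - [0.6,-0.01,0.43,0,0.06]
    - [0.6,-0.02,0.43,0,0.06]
    - [0.6,-0.01,0.43,0,0.06]
    - [0.6,0,0,0,0]
    - [0.6,0,0,0,0]

```text
time: 8.78
position: [0.5667, 0.1378, 0.1791]
tool_rot: [0.001, 0.847, 0.531, 0.0]
ft_force: [-5.6, -1.7, 15.7]
width: 0.152
grip_force: 62.7
```

```bash
python3 -c "
from h import *; arc()"
```

```text
t 8.78 p [0.5667 0.1378 0.1791] xang 64.2 down [ 0.001 -0.001 -1.   ] j [ 0.21  0.49 -0.72  1.73  0.37  1.06 -1.09] F [-5.6 -1.7 15.7] T [-0.66  1.36 -0.4 ] w 0.152 g 62.7
r 0.0723 ang 63.6
```

>>> play_rows:
  deltas:
    - [0.6,-0.02,0.575,0,0.08]
    - [0.6,-0.02,0.575,0,0.08]
    - [0.6,-0.03,0.575,0,0.08]
    - [0.6,-0.02,0.575,0,0.08]
    - [0.6,-0.02,0.575,0,0.08]
    - [0.6,-0.03,0.575,0,0.08]
    - [0.6,-0.02,0.575,0,0.08]
    - [0.6,0,0,0,0]

```text
time: 9.45
position: [0.5958, 0.1112, 0.1791]
tool_rot: [-0.0, 0.962, 0.274, -0.0]
ft_force: [-7.8, 0.4, 17.9]
width: 0.154
grip_force: 62.8
```

```bash
python3 -c "
from h import *; arc()"
```

```text
t 9.45 p [0.5958 0.1112 0.1791] xang 31.8 down [-0.001 -0.    -1.   ] j [ 0.15  0.49 -0.58  1.67  0.3   1.06 -1.53] F [-7.8  0.4 17.9] T [-0.2   2.02 -0.36] w 0.154 g 62.8
r 0.0722 ang 31.9
```

>>> play_rows:
  deltas:
    - [0.6,-0.03,0.575,0,0.08]
    - [0.6,-0.03,0.575,0,0.08]
    - [0.6,-0.03,0.575,0,0.08]
    - [0.6,-0.03,0.575,0,0.08]
    - [0.6,-0.03,0.575,0,0.08]
    - [0.6,-0.03,0.575,0,0.08]
    - [0.6,-0.03,0.575,0,0.08]
    - [0.6,0,0,0,0]

```text
time: 10.12
position: [0.6062, 0.0736, 0.1791]
tool_rot: [-0.001, 1.0, -0.002, -0.0]
ft_force: [-7.6, 2.3, 15.8]
width: 0.151
grip_force: 62.5
```

```bash
python3 -c "
from h import *; arc()"
```

```text
t 10.12 p [0.6062 0.0736 0.1791] xang -0.2 down [-0.     0.001 -1.   ] j [ 0.12  0.47 -0.45  1.67  0.23  1.05 -1.97] F [-7.6  2.3 15.8] T [ 0.46  1.74 -0.3 ] w 0.151 g 62.5
r 0.0717 ang 0.5
```

>>> play_rows:
  deltas:
    - [0.6,-0.03,0.57,0,0.08]
    - [0.6,-0.03,0.57,0,0.08]
    - [0.6,-0.03,0.57,0,0.08]
    - [0.6,-0.03,0.57,0,0.08]
    - [0.6,-0.03,0.57,0,0.08]
    - [0.6,-0.03,0.57,0,0.08]
    - [0.6,-0.03,0.57,0,0.08]
    - [0.6,0,0,0,0]

```text
time: 10.78
position: [0.5951, 0.0363, 0.1792]
tool_rot: [-0.001, 0.961, -0.278, 0.0]
ft_force: [-5.6, 3.3, 14.1]
width: 0.154
grip_force: 62.2
```

```bash
python3 - <<'E'
from h import *
import cv2
arc()
for c in ("side","top"):
    im=robot.grab_frame(c); print([(t,d["location"],d["score"]) for t in("pointer","wing_a","locked_mark") for d in robot.tip_of(t,c)])
E
```

```text
t 10.78 p [0.5951 0.0363 0.1792] xang -32.3 down [ 0.001  0.002 -1.   ] j [ 0.1   0.43 -0.32  1.71  0.15  1.02 -2.41] F [-5.6  3.3 14.1] T [ 0.76  1.27 -0.11] w 0.154 g 62.2
r 0.0709 ang -31.2
[('pointer', [0.5821, 0.1533, 0.1698], 0.42), ('pointer', [0.5636, 0.4848, -0.0006], 0.32), ('wing_a', [0.4758, 0.112, 0.1897], 0.54), ('locked_mark', [0.6207, 0.1415, 0.1619], 0.64)]
[('pointer', [0.5888, 0.1536, 0.1645], 0.68), ('wing_a', [0.4737, 0.1129, 0.1893], 0.9), ('wing_a', [0.6289, -0.0988, 0.0019], 0.45), ('locked_mark', [0.6155, 0.1437, 0.1602], 0.86)]
```

>>> play_rows:
  deltas:
    - [0.6,-0.03,0.57,0,0.08]
    - [0.6,-0.03,0.57,0,0.08]
    - [0.6,-0.03,0.57,0,0.08]
    - [0.6,-0.03,0.5,0,0.07]
    - [0.6,0,0,0,0]
    - [0.6,0,0,0,0]

```text
time: 11.68
position: [0.5811, 0.0202, 0.1792]
tool_rot: [-0.001, 0.907, -0.42, 0.001]
ft_force: [-3.1, 3.0, 13.5]
width: 0.152
grip_force: 62.1
```

```bash
python3 - <<'E'
from h import *
import cv2
arc()
im=robot.grab_frame("top"); print([(t,d["location"],d["score"]) for t in("pointer","wing_a","locked_mark") for d in robot.tip_of(t,"top")])
cv2.imwrite("pics/t2.png",cv2.resize(im[140:250,170:310,::-1],None,fx=5,fy=5,interpolation=cv2.INTER_CUBIC))
E
```

```text
t 11.68 p [0.5811 0.0202 0.1792] xang -49.7 down [ 0.002  0.001 -1.   ] j [ 0.08  0.4  -0.25  1.75  0.12  1.   -2.66] F [-3.1  3.  13.5] T [ 0.66  1.03 -0.05] w 0.152 g 62.1
r 0.0704 ang -48.6
[('pointer', [0.6114, 0.1353, 0.164], 0.69), ('pointer', [0.4373, 0.5043, 0.0002], 0.66), ('pointer', [0.4544, -0.5268, 0.0051], 0.41), ('wing_a', [0.4898, 0.1285, 0.1867], 0.95), ('locked_mark', [0.6183, 0.144, 0.1612], 0.85)]
```

View pics/t2.png

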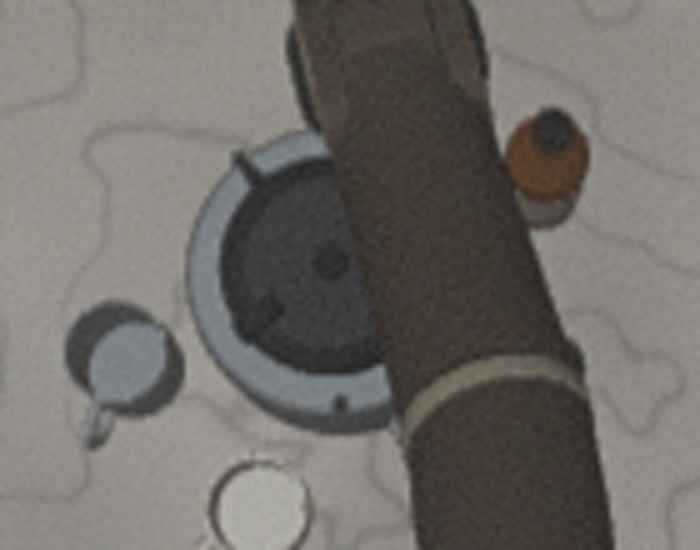

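The pointer (257,178 px in the crop) lines up with the locked bar (243,165 px). I'll nudge it slightly, then ride the spring up with a light grip.

>>> play_rows:
  deltas:
    - [0.6,0,0.1,0,0.015]
    - [0.6,0,0,0,0]
    - [0.6,0,0,-0.2,0]
    - [0.6,0,0,-0.2,0]
    - [0.6,0,0,-0.2,0]
    - [0.6,0,0,0,0]
  force: 20

```text
time: 12.38
position: [0.5804, 0.0197, 0.185]
tool_rot: [-0.001, 0.904, -0.427, 0.0]
ft_force: [-2.2, 2.2, 11.1]
width: 0.154
grip_force: 61.8
```

```bash
python3 -c "
from h import *; arc()"
```

```text
t 12.38 p [0.5804 0.0197 0.185 ] xang -50.5 down [ 0.002  0.002 -1.   ] j [ 0.08  0.39 -0.25  1.75  0.11  1.01 -2.67] F [-2.2  2.2 11.1] T [0.7  0.85 0.03] w 0.154 g 61.8
r 0.0704 ang -49.3
```

It is following upward with the spring still pushing, so it is in the notch. I'll continue up, then release.

>>> play_rows:
  deltas:
    - [0.6,0,0,-0.2,0]
    - [0.6,0,0,-0.2,0]
    - [0.6,0,0,-0.2,0]
    - [0.6,0,0,-0.2,0]
    - [0.6,0,0,-0.1,0]
    - [0.6,0,0,0,0]
    - [0.6,0,0,0,0]

```text
time: 12.97
position: [0.5803, 0.0197, 0.1932]
tool_rot: [-0.001, 0.904, -0.427, 0.0]
ft_force: [-1.4, 3.1, 7.0]
width: 0.159
grip_force: 61.2
```

>>> play_rows:
  deltas:
    - [2,0,0,0,0]
    - [3,0,0,0,0]
    - [4,0,0,0,0]
    - [4,0,0,0,0]
    - [4,0,0,0,0]
    - [4,0,0,0,0]

```text
time: 13.47
position: [0.5799, 0.0178, 0.1921]
tool_rot: [0.0, 0.904, -0.427, -0.0]
ft_force: [0.5, -0.5, -0.3]
width: 0.466
grip_force: 0.0
```

>>> play_rows:
  deltas:
    - [4,0,0,-1,0]
    - [4,0,0,-2,0]
    - [4,0,0,-2,0]
    - [4,0,0,-2,0]
    - [4,0,0,-2,0]
    - [4,0,0,-2,0]
    - [4,0,0,-2,0]
    - [4,0,0,0,0]

```text
time: 14.13
position: [0.5816, 0.0183, 0.3275]
tool_rot: [-0.002, 0.904, -0.427, 0.003]
ft_force: [-0.5, -0.9, 1.1]
width: 0.468
grip_force: 0.0
```

>>> play_rows:
  deltas:
    - [4,2,2,0,0]
    - [4,2,2,0,0]
    - [4,2,2,0,0]
    - [4,2,2,0,0]
    - [4,2,2,0,0]
    - [4,2,2,0,0]
    - [4,2,2,0,0]
    - [4,0,0,0,0]

```text
time: 14.8
position: [0.559, -0.1864, 0.3222]
tool_rot: [0.002, 0.902, -0.431, 0.0]
ft_force: [-0.9, -0.9, 0.4]
width: 0.472
grip_force: 0.0
```

```bash
python3 - <<'E'
from h import *
import cv2
arc()
for c in("top","side"):
    im=robot.grab_frame(c); print([(t,d["location"],d["score"]) for t in("pointer","wing_a","locked_mark") for d in robot.tip_of(t,c)[:2]])
    if c=="top":cv2.imwrite("pics/t3.png",cv2.resize(im[140:250,170:310,::-1],None,fx=5,fy=5,interpolation=cv2.INTER_CUBIC))
E
```

```text
t 14.8 p [ 0.559  -0.1864  0.3222] xang -51.1 down [-0.001 -0.003 -1.   ] j [ 0.35  0.3  -0.15  1.55  0.05  1.3  -2.27] F [-0.9 -0.9  0.4] T [-0.07  0.06 -0.  ] w 0.472 g 0.0
r 0.2605 ang -84.6
[('wing_a', [0.4912, 0.1293, 0.2058], 0.75), ('wing_a', [0.5814, 0.0188, 0.2064], 0.6), ('locked_mark', [0.615, 0.1433, 0.161], 0.95)]
[('pointer', [0.6065, 0.1328, 0.1831], 0.71), ('wing_a', [0.5758, 0.0166, 0.2062], 0.96), ('wing_a', [0.4931, 0.1283, 0.204], 0.79), ('locked_mark', [0.6261, 0.1454, 0.1628], 0.89)]
```

View pics/t3.png

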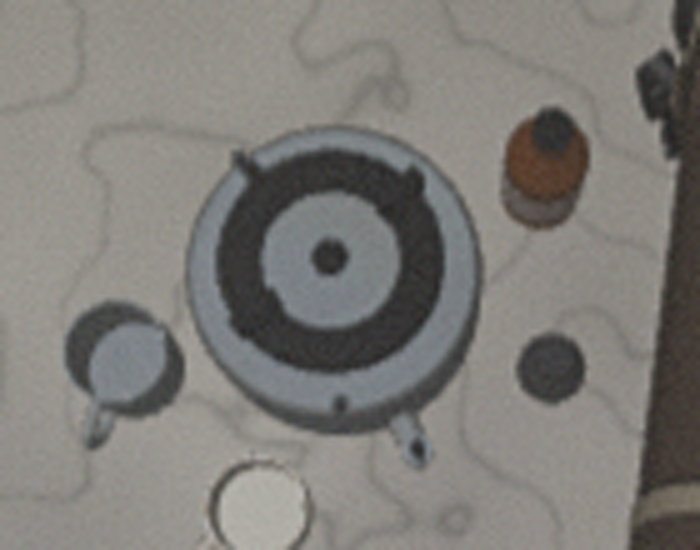

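The collar is up, with the wing points at z≈0.205. The pointer at (255,175) px sits at the locked bar at (243,163) px, and the bystanders stand where they were.

```bash
python3 -c "
from station import robot; print(robot.job_done())"
```

```text
the job is handed in; nothing more can be done
None
```

The lid is locked: the collar was pressed down and turned clockwise to the locked bar, sprang back up into its notch and was released. The job was handed in at about 15 s, with nothing else on the counter disturbed.

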